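# Light, turntable, burst: start a pot photo session

## Task

Start the photo session of the bonsai pot using the fingertips only: first push down the raised half of the lamp's big rocker so that it tips right over, then push the turntable's square key fully down, and last push the camera's round release button fully down and keep it down; the program finishes while still holding that button down. Do not pick up or shove the control boxes (each may creep by a centimetre or two), do not ring the service bell, and leave the small pots and other loose things on the table where they are.

Things in the scene. Friction and masses are not known exactly. Their poses are not given: they have to be found in the camera images.
- lamp_box: lamp switch: black box 110 x 66 x 30 mm high, loose (0.4 to 0.9 kg), any yaw, with a grey V-shaped rocker on top, 76 x 44 mm. Origin: centre of the underside; x along the rocker, z up. At the start the +x half is raised (slopes up 0.36 rad to its outer end, 54 mm above the table) and the -x half is level, 41 mm above the table.
- lamp_rocker (a joint): angle of the lamp's rocker (rad): 0 to 0.06 at the start (off); 0.36 = tipped right over (on): +x half level (top 41 mm above the table), -x half raised. Hinge at the box's middle along its y axis, 38 mm above the table. Friction only, no spring: it stays where it is left; about 2 N on the raised half moves it.
- lamp_raised_half (a point): point on the top of the rocker's +x half (the half raised at the start), in the middle of its width, 27 mm out from the hinge; moves with the rocker: about 50 mm above the table when raised, 41 mm when tipped over. Its z axis is that of the rocker, not vertical.
- table_box: turntable switch: white box 90 x 90 x 34 mm high, loose on the table (0.4 to 0.9 kg), with a white square push key 36 x 36 mm in the middle of its top. Origin: centre of the underside, z up.
- table_key (a joint): how far the square key is pushed down (m): about 0 at the start (top 46 mm above the table), 0.010 fully down (top 36 mm, 2 mm proud of the box). Friction of about 3 N, no spring: it stays where it is left.
- table_key_top (a point): centre of the square key's top face; moves with the key.
- shutter_stand: camera release: black round stand, 76 mm across at the foot, 60 mm at the top, 40 mm high, loose on the table (0.35 to 0.7 kg), with a flat grey round button of 36 mm diameter on top. Origin: centre of the underside, z up.
- shutter_button (a joint): how far the release button is pushed down (m): 0 up (top 52 mm above the table), 0.006 fully down (top 46 mm). Spring: 1.5 N to start, 5 N fully down; it comes back up when let go.
- shutter_top (a point): centre of the release button's top face; moves with the button.
- bell: service bell, not to be rung: steel dome 80 mm across with a thin plunger (12 mm diameter) on top, 60 mm high in all, loose. Origin: centre of the underside.
- bell_plunger (a joint): how far the bell's plunger is pressed (m): 0 up, 0.005 down; springs back.
- round_pot: small brown round bowl, 80 mm across, 50 mm high, bystander. Origin: centre of the underside.
- square_pot: small terracotta square pot 75 x 75 x 45 mm, bystander. Origin: centre of the underside.
- chalk_a: stick of white chalk 70 x 12 x 12 mm, bystander. Origin: centre of the underside, x along it.
- chalk_b: stick of white chalk 55 x 12 x 12 mm, bystander. Origin: centre of the underside, x along it.
- ruler: steel ruler 300 x 30 x 4 mm lying flat, bystander. Origin: centre of the underside, x along it.
- mouse: black computer mouse about 95 x 62 x 36 mm, bystander. Origin: near its middle, on the underside.
- brush: flat paint brush with a wooden handle, lying flat, bystander. Origin: on its underside near its middle, x along it.
Things that resemble listed ones, but are neither listed nor needed, are in the scene too. What is shaped like the lamp_box but pink or yellow is not meant.

How it is judged:
On the way, in this order (a step that is already met when the one before it is completed fails the run):
1. the lamp's rocker is tipped right over (value of joint lamp_rocker above 0.3 rad), for 0.1 s.
2. the turntable's square key is fully down (value of joint table_key above 0.008 m), for 0.1 s.
3. the camera's release button is down (value of joint shutter_button above 0.004 m), for 0.2 s.
At the end, for the whole second after the job is handed in: Rocker over 0.30 rad (of 0.36), square key over 8 mm down (of 10), the fingers still holding the release button over 4 mm down (of 6) with over 1 N; control boxes and bell upright, within 30 mm, bell not pressed, other things within 20 mm of their starts (value of joint lamp_rocker above 0.3 rad and value of joint table_key above 0.008 m and value of joint shutter_button above 0.004 m and value of joint bell_plunger below 0.003 m and contact force between the fingers and shutter_stand above 1 N and not (distance of any of lamp_box, table_box, shutter_stand, bell from where it was at the start of the episode above 0.03 m) and not (height (world z) of any of lamp_box, table_box, shutter_stand, bell above 0.012 m or angle between any of lamp_box, table_box, shutter_stand, bell's own z axis and vertical above 0.2 rad) and not (distance of any of round_pot, square_pot, chalk_a, chalk_b, ruler, mouse, brush from where it was at the start of the episode above 0.02 m)); the arm keeps its last pose, push and grip.
It fails at once if the square key is pushed before the lamp is on (value of joint table_key above 0.004 m and value of joint lamp_rocker below 0.28 rad).
It fails at once if the release button is pushed before the square key is down (value of joint shutter_button above 0.003 m and value of joint table_key below 0.0075 m).
It fails at once if the bell is rung (value of joint bell_plunger above 0.003 m).
It fails at once if a control box or the bell is shoved more than 30 mm, lifted more than 12 mm or tipped more than 0.2 rad (distance of any of lamp_box, table_box, shutter_stand, bell from where it was at the start of the episode above 0.03 m or (height (world z) of any of lamp_box, table_box, shutter_stand, bell above 0.012 m or angle between any of lamp_box, table_box, shutter_stand, bell's own z axis and vertical above 0.2 rad)).
It fails at once if a small pot or another bystander is moved more than 20 mm (distance of any of round_pot, square_pot, chalk_a, chalk_b, ruler, mouse, brush from where it was at the start of the episode above 0.02 m).
It also fails if it takes over 43 s, if anything falls off the work surface, if the arm or the gripper's body presses on something with over 40 N, if the wrist force passes 120 N, or if a joint passes its speed limit or range.

## Robot

A 6-joint arm with a two-finger parallel gripper is mounted at the origin on the work surface. World frame = base frame: x ahead of the robot, y to its left, z up, the work surface at z = 0. Lengths are in m, angles in rad, forces in N, time in s.
With the tool pointing down it reaches from about 0.35 to 0.85 m from the base axis. Payload 8.1 kg.
Tool frame: the origin (TCP) lies between the finger pads; the fingertips stand manip.tip_extent ahead of it and the grasp point (between the pads) lies 6 mm ahead of it (manip.tip_extent is the distance from the TCP to the fingertips, in m); z points along the fingers, y is the line along which they close (so a half turn about z gives the same grasp; the last joint's range is limited). The gripper opens to 93 mm and grips with 3 to 60 N. Pads are 15 mm wide; open, the fingers measure 128 mm over their backs; the gripper's body (75 mm by 188 mm) begins 65 mm behind the grasp point.
Start: joints at [1.072, 0.13, 1.488, -0, 1.523, -0.085], TCP at [0.241, 0.549, 0.204] pointing down, gripper open.
Joint ranges: [-2.96, 2.96], [-0.89, 2.26], [0.02, 2.5], [-1.34, 4.48], [0, 2.73], [-2.66, 2.66]. Speed limits (rad/s): [2.39, 2.39, 2.79, 3.14, 3.14, 3.14].

## Interface

Orientations are given as a unit quaternion [x, y, z, w].
In Python, from workcell import sense, viewer, manip gives the robot as it stands. The module is installed in compiled form; this text tells all that it offers.
- The arm moves only by the shell command python3 -m jog 'ROWS' [OPENING] [FORCE]. ROWS is JSON, a list that holds one entry, the list of rows, each a list of 6 numbers: the shift along the world's x, y, z each as a share of 100 mm, from -1 to 1, then the turn, a rotation vector about the world's x, y, z each as a share of 180 degrees, from -1 to 1. In form: [[[dx, dy, dz, ax, ay, az], ...]]. A call has 1 to 5 rows; each row shifts and turns the commanded pose from where the row before left it; what a row does not reach is not made up. A row lasts 1/10 s, in which the tool goes at most 50 mm and 8.59 degrees, less where a joint would pass 70% of its speed; a pose out of reach is approached as far as the arm can. A call with a number of a shift or a turn outside -1 to 1 is refused whole. A call with a gripper value outside its range is refused whole. OPENING is the opening, from 0 (shut) to 1 (fully open), set as the call begins (- or left out, the last holds). The fingers move at their own pace and stop on an object; FORCE is the grip in N (left out, the last holds). Time passes only in rows, so rows that do not move let the fingers close. It gives the time, the measured TCP pose, the force, the opening and the grip force at its end, in the units of the state.
- sense(): the state, without advancing time (a new reading comes with each control period).
- viewer.snapshot(name): name is "side" or "top" or "wrist"; returns a dict with "image" (400x640x3 uint8, red, green, blue), "fx", "fy", "cx", "cy" (pixels), "origin" and "attitude" of the camera in the world; the wrist camera has in their place "tool_from_camera" (4x4, takes a point from camera to tool coordinates, whose origin is the TCP and whose axes are the flange's). Camera axes: x right, y up, looking along -z (the intrinsics and any distortion apply to the point x, -y, -z); pixel columns grow to the right and rows downward; lengths in m; the calibration is good to about 2 mm. A picture is of the moment at which its call begins: read the wrist's pose just before it. There is no depth.
- manip.finish_job(): hands the job in; it is judged then, once.
The state is a dict: "time_s": time; "joints": joint angles; "joint_vel": joint speeds; "tau": joint torques, N m; "tcp_pos": TCP position; "orientation": TCP orientation; "ft_force": force on the tool from outside, world axes, zero at the start; "wrist_torque": the same for the moment, N m; "opening": finger opening in m; "grasp_force": force on a finger pad.
Only numpy, scipy, OpenCV 4.12 (cv2) and the standard library are available. Lean on these libraries where they do the work, as an engineer would, in place of code of your own. Each camera call takes 0.05 s, during which the arm holds its last target. There are 200 camera calls.

## Working session

There is one attempt and no reset: what is moved stays moved. The work goes in short steps, Python scripts to look and compute and a shell command to move; the robot and the scene stay as the last step left them, time stands still between calls to the robot, and variables do not carry over. Pictures are saved under pics/ and viewed, at most 10 in all, crops included, and the job is handed in when it is done.

```bash
mkdir -p pics
cat > h.py <<'E'
import numpy as np, cv2
from scipy.spatial.transform import Rotation as R
from workcell import sense, viewer, manip
def snap(n,f):
    s=sense(); d=viewer.snapshot(n); cv2.imwrite(f,cv2.cvtColor(d["image"],cv2.COLOR_RGB2BGR)); d={k:v for k,v in d.items()}; d["s"]=s; np.save(f[:-4]+".npy",d,allow_pickle=True); return d
def load(f): return np.load(f,allow_pickle=True).item()
def rmat(a):
    a=np.array(a,float); return a if a.shape==(3,3) else R.from_quat(a).as_matrix()
def cam(d):
    if "origin" in d: return np.array(d["origin"]),rmat(d["attitude"])
    T=np.array(d["tool_from_camera"]); s=d["s"]; Rt=R.from_quat(s["orientation"]).as_matrix()
    return np.array(s["tcp_pos"])+Rt@T[:3,3],Rt@T[:3,:3]
def pix(d,u,v,z):
    o,A=cam(d); r=A@np.array([(u-d["cx"])/d["fx"],-(v-d["cy"])/d["fy"],-1.])
    return o+r*(z-o[2])/r[2]
E
python3 - <<'E'
from h import *
for n in("top","side"):
    d=snap(n,f"pics/{n}0.png"); print({k:v for k,v in d.items() if k not in("image",)})
print(manip.tip_extent)
E
```

```text
{'fx': 417.9226338234143, 'fy': 417.9226338234143, 'cx': 314.7487988446804, 'cy': 197.07243104806602, 'origin': array([0.41478663, 0.10432276, 1.11809879]), 'attitude': array([ 0.02585221, -0.0249476 , -0.70129909,  0.71196128]), 's': {'time_s': 0.0, 'joints': array([ 1.07161925e+00,  1.31159253e-01,  1.48924520e+00,  3.81145750e-05,
        1.52298067e+00, -8.53902559e-02]), 'joint_vel': array([ 3.23313066e-04, -9.27393021e-04, -2.93416028e-04,  1.12821949e-03,
       -7.23241860e-04,  5.76779725e-05]), 'tau': array([ 1.99561502e-03, -5.59853196e+01, -4.91760206e+01,  7.67541351e-02,
        3.53098253e-02, -1.28710249e-04]), 'tcp_pos': array([0.24093232, 0.54887437, 0.20300732]), 'orientation': array([ 2.05421383e-01,  9.78673210e-01, -8.52738758e-04, -2.76468111e-04]), 'ft_force': array([-0.44618713, -0.01516091,  0.34465873]), 'wrist_torque': array([ 0.04241192, -0.02088607,  0.01948021]), 'grasp_force': 0.0, 'opening': 0.09288809575970235}}
{'fx': 457.3364351082098, 'fy': 457.3364351082098, 'cx': 318.20587178149054, 'cy': 202.7127751904991, 'origin': array([1.03559733, 1.03116537, 0.85688787]), 'attitude': array([0.1193979 , 0.43833851, 0.86196624, 0.22498377]), 's': {'time_s': 0.05, 'joints': array([ 1.07160850e+00,  1.31194623e-01,  1.48922889e+00, -1.56517271e-05,
        1.52299433e+00, -8.54205232e-02]), 'joint_vel': array([ 0.00028846,  0.00094713, -0.00130762,  0.0016363 , -0.00132145,
        0.00138615]), 'tau': array([ 3.96873565e-04, -5.61758494e+01, -4.93501675e+01,  7.69374333e-02,
        2.98027194e-02, -5.16571549e-05]), 'tcp_pos': array([0.24095595, 0.54886031, 0.20299515]), 'orientation': array([ 2.05410550e-01,  9.78675469e-01, -8.76139070e-04, -2.55488343e-04]), 'ft_force': array([-0.20083238, -0.46072026, -0.02314873]), 'wrist_torque': array([-0.00343642,  0.03994461,  0.0076921 ]), 'grasp_force': 0.0, 'opening': 0.09319441965770806}}
0.025
```

View pics/top0.png

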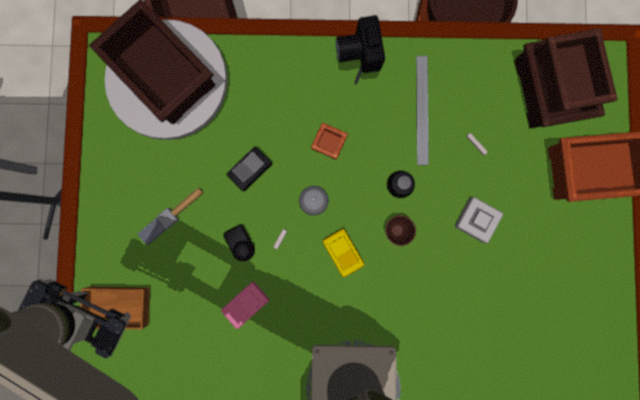

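View pics/side0.png

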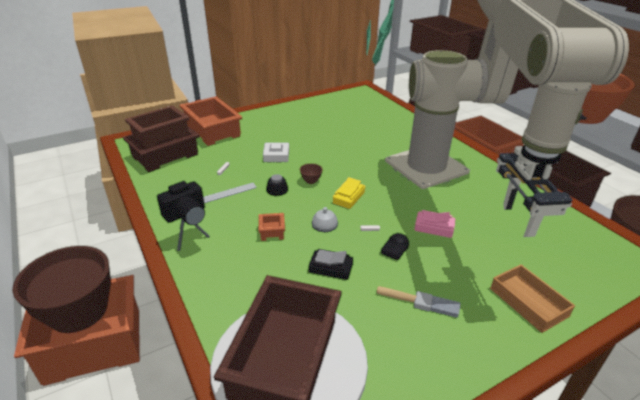

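Top view: the black box with the grey rocker is at (249,168), and its lookalikes are pink (245,305) and yellow (343,252). The mouse is the black thing at (239,243). The white turntable box is at (480,219). The black round stand is at (401,184), and could be confused with the bell (313,200) or the round pot (400,230). I'll check these choices in one close crop montage.

Run:
```python
from h import *
t=load("pics/top0.npy");s=load("pics/side0.npy")
def crop(d,u,v,w=30):
    im=cv2.cvtColor(d["image"],cv2.COLOR_RGB2BGR)[v-w:v+w,u-w:u+w]; return cv2.resize(im,(390,290) if 0 else (290,290),interpolation=cv2.INTER_CUBIC)
a=np.vstack([np.hstack([crop(t,249,168),crop(t,401,190)]),np.hstack([crop(t,480,219),crop(s,331,262)])])
cv2.imwrite("pics/m.png",a)
for n,u,v,z in [("lamp",249,168,.03),("stand",401,184,.05),("key",482,219,.046),("bell",314,200,.02),("pot",400,230,.03)]: print(n,pix(t,u,v,z).round(3))
for n,u,v,z in [("lamp",331,262,.04),("stand",277,181,.05),("key",276,148,.046)]: print(n,pix(s,u,v,z).round(3))
```

```text
lamp [0.567 0.28  0.03 ]
stand [ 0.529 -0.115  0.05 ]
key [ 0.442 -0.323  0.046]
bell [0.486 0.108 0.02 ]
pot [ 0.411 -0.116  0.03 ]
lamp [0.574 0.297 0.04 ]
stand [ 0.539 -0.1    0.05 ]
key [ 0.447 -0.304  0.046]
```

View pics/m.png

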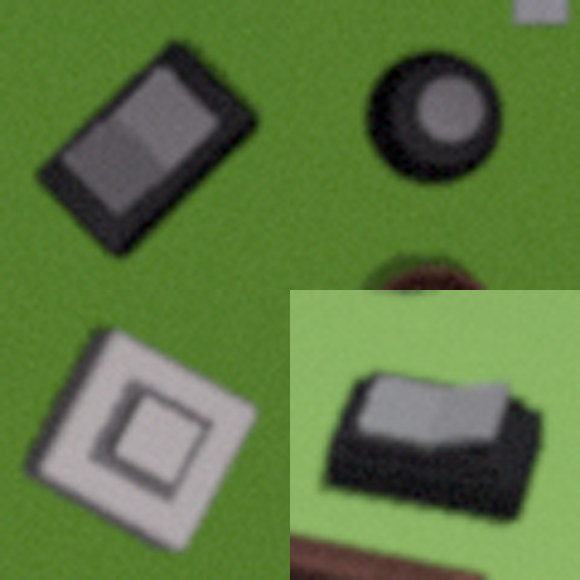

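The crop confirms the choices. Lamp: black box with the grey rocker. The side crop shows the right half (from about (440,390) up to (507,383)) rising, which is the lower-left, darker half in the top view (+y, -x end). The stand button is at crop (452,108), and the white key at crop (160,435). Next I'll go above the lamp.

```bash
python3 -m jog '[[[0.39,-0.31,0,0,0,-0.04],[0.39,-0.31,0,0,0,-0.04],[0.39,-0.31,0,0,0,-0.04],[0.39,-0.31,0,0,0,0],[0.39,-0.31,0,0,0,0]]]' 0 20; python3 -m jog '[[[0.39,-0.31,0,0,0,0],[0.39,-0.31,0,0,0,0],[0.25,-0.2,0,0,0,0],[0,0,0,0,0,0],[0,0,0,0,0,0]]]'
python3 - <<'E'
from h import *
d=snap("wrist","pics/w1.png"); print(d["s"]["tcp_pos"],d["tool_from_camera"])
E
```

```text
time_s: 0.6
tcp_pos: [0.4372, 0.3928, 0.2036]
orientation: [0.385, 0.923, -0.0, -0.0]
ft_force: [0.9, 1.0, -0.2]
opening: 0.0576
grasp_force: 0.0
time_s: 1.1
tcp_pos: [0.5392, 0.3118, 0.2033]
orientation: [0.386, 0.923, -0.0, -0.001]
ft_force: [0.6, -0.4, 0.7]
opening: 0.0175
grasp_force: 0.0
[0.53922273 0.31177071 0.20326613] [[ 9.52447462e-04  9.62726205e-01  2.70476148e-01  7.44729469e-02]
 [ 9.99999306e-01 -1.10446853e-03  4.09847591e-04 -1.33415628e-04]
 [ 6.93303410e-04  2.70475570e-01 -9.62726589e-01 -1.81375776e-01]
 [ 0.00000000e+00  0.00000000e+00  0.00000000e+00  1.00000000e+00]]
```

View pics/w1.png

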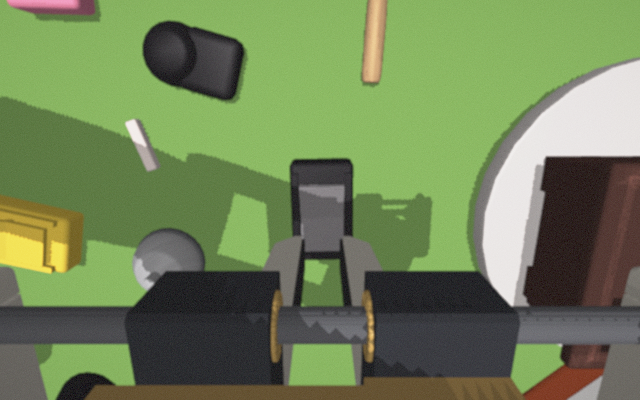

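The wrist view shows the lamp box under the closing fingers and square to the tool. Its far (raised) end has rocker corners at about (298,185) and (344,185), and the box foot edge at about (291..352,160).

Run:
```python
from h import *
d=load("pics/w1.npy")
im=cv2.cvtColor(d["image"],cv2.COLOR_RGB2BGR)[140:270,250:390]; cv2.imwrite("pics/w1c.png",cv2.resize(im,None,fx=4.5,fy=4.5,interpolation=cv2.INTER_CUBIC))
x=np.array([-.70,.715,0])
for n,u,v,z in [("foot",291,160,0),("foot",352,160,0),("rk",298,185,.054),("rk",344,185,.054),("rklow",298,185,.041),("rklow",344,185,.041)]:
    print(n,pix(d,u,v,z).round(4))
```

```text
foot [0.5069 0.2955 0.    ]
foot [0.5546 0.3426 0.    ]
rk [0.5255 0.2923 0.054 ]
rk [0.557  0.3235 0.054 ]
rklow [0.5271 0.2895 0.041 ]
rklow [0.5598 0.3218 0.041 ]
```

View pics/w1c.png

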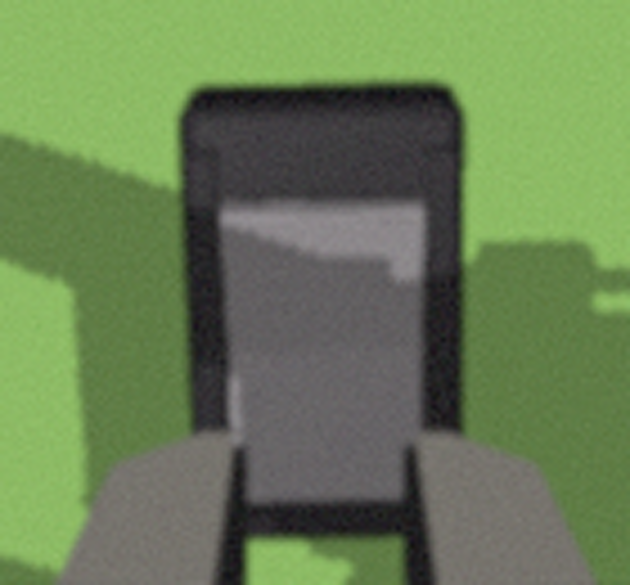

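The crop confirms it. The far half is wider in the image, so it is higher, and the width matches 44 mm at z = 0.054. The hinge comes out at about (0.566, 0.282), so the press point is about (0.547, 0.302).

```bash
python3 -m jog '[[[0.07,-0.1,-0.4,0,0,0],[0,0,-0.4,0,0,0],[0,0,-0.3,0,0,0],[0,0,-0.05,0,0,0],[0,0,0,0,0,0]]]'; python3 -m jog '[[[0,0,-0.05,0,0,0],[0,0,-0.05,0,0,0],[0,0,-0.05,0,0,0],[0,0,-0.05,0,0,0],[0,0,0,0,0,0]]]'
```

```text
time_s: 1.65
tcp_pos: [0.5446, 0.3031, 0.0884]
orientation: [0.384, 0.923, -0.001, -0.001]
ft_force: [0.9, -0.1, 0.6]
opening: 0.0006
grasp_force: 0.0
time_s: 2.15
tcp_pos: [0.5458, 0.3021, 0.0682]
orientation: [0.385, 0.923, -0.0, -0.0]
ft_force: [0.0, -0.4, -0.0]
opening: 0.0005
grasp_force: 0.0
```

```bash
python3 -m jog '[[[0,0,-0.03,0,0,0],[0,0,-0.02,0,0,0],[0,0,-0.02,0,0,0],[0,0,0,0,0,0]]]'
```

```text
time_s: 2.55
tcp_pos: [0.546, 0.3023, 0.0616]
orientation: [0.385, 0.923, -0.0, -0.0]
ft_force: [-0.1, 0.2, 0.2]
opening: 0.0003
grasp_force: 0.0
```

Run:
```python
from h import *
w=snap("wrist","pics/w2.png"); s=snap("side","pics/s2.png")
im=lambda d,r,f:cv2.resize(cv2.cvtColor(d["image"],cv2.COLOR_RGB2BGR)[r[0]:r[1],r[2]:r[3]],f,interpolation=cv2.INTER_CUBIC)
cv2.imwrite("pics/c2.png",np.hstack([im(w,(100,400,160,480),(400,375)),im(s,(200,350,250,410),(400,375))]))
```

```text
(no output)
```

View pics/c2.png

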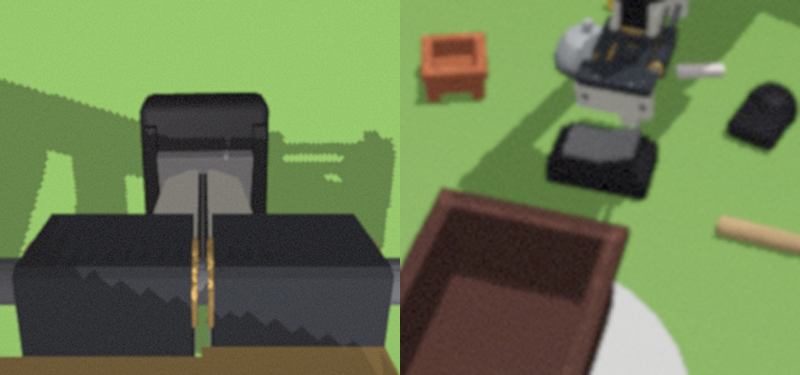

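Run:
```python
from h import *
w=load("pics/w2.npy"); s=load("pics/s2.npy")
def proj(d,p):
    o,A=cam(d); q=A.T@(np.array(p)-o); return (d["cx"]+d["fx"]*q[0]/-q[2], d["cy"]-d["fy"]*q[1]/-q[2])
p=np.array(w["s"]["tcp_pos"]); Rt=R.from_quat(w["s"]["orientation"]).as_matrix()
print(w["s"]["ft_force"],p, w["s"]["tau"])
for t in [(.0075,0,.025),(-.0075,0,.025),(.0075,0,.035),(.0075,0,.015),(.0075,0,.005)]:
    P=p+Rt@np.array(t); print(t,"wrist",np.round(proj(w,P)),"side",np.round(proj(s,P)))
x=np.array([-.7,.71,0]);h=np.array([.566,.282,0])
for n,a,z in [("far raised",.036,.054),("far level",.038,.041),("far box top",.055,.03),("far box foot",.055,0),("near raised",-.036,.054),("near lvl",-.038,.041)]:
    P=h+a*x+[0,0,z]; print(n,"wrist",np.round(proj(w,P)),"side",np.round(proj(s,P)))
im=cv2.cvtColor(s["image"],cv2.COLOR_RGB2BGR)[225:290,300:370]; cv2.imwrite("pics/c3.png",cv2.resize(im,None,fx=8,fy=8,interpolation=cv2.INTER_CUBIC))
```

```text
[-0.1224857   0.23412736  0.18039371] [0.54603853 0.30225936 0.06164376] [-1.55730889e-02 -6.14697504e+01 -4.60905147e+01  6.56595407e-02
 -4.83978842e-02  5.63466892e-04]
(0.0075, 0, 0.025) wrist [322. 213.] side [344. 261.]
(-0.0075, 0, 0.025) wrist [322. 236.] side [338. 260.]
(0.0075, 0, 0.035) wrist [322. 208.] side [344. 264.]
(0.0075, 0, 0.015) wrist [322. 218.] side [344. 258.]
(0.0075, 0, 0.005) wrist [322. 224.] side [344. 255.]
far raised wrist [322. 223.] side [344. 256.]
far level wrist [322. 212.] side [345. 260.]
far box top wrist [322. 181.] side [351. 264.]
far box foot wrist [322. 171.] side [350. 273.]
near raised wrist [322. 332.] side [318. 251.]
near lvl wrist [322. 322.] side [317. 254.]
```

View pics/c3.png

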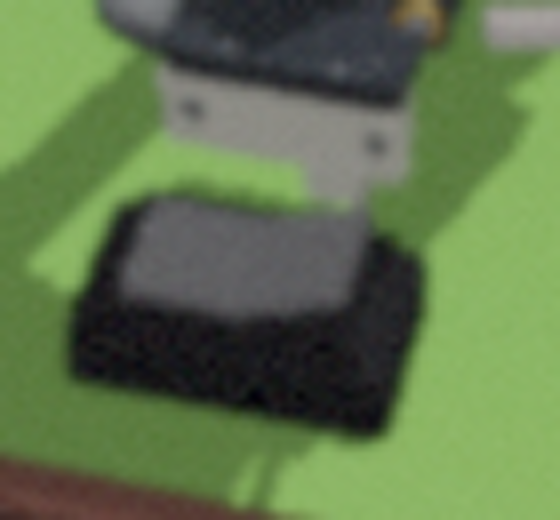

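The side crop (finger end near (342,250)) and the wrist view both show the closed tips still about 30 mm above the rocker, which agrees with zero force. The rocker is still raised. I'll keep descending gently, watching the force.

```bash
for i in 1 ; do python3 -m jog '[[[0,0,-0.05,0,0,0],[0,0,-0.05,0,0,0],[0,0,0,0,0,0]]]' | egrep 'tcp|ft_'; done;  python3 -m jog '[[[0,0,-0.04,0,0,0],[0,0,-0.04,0,0,0],[0,0,0,0,0,0]]]' | egrep 'tcp|ft_'
python3 - <<'E'
from h import *
w=snap("wrist","pics/w3.png"); s=snap("side","pics/s3.png")
im=lambda d,r,f:cv2.resize(cv2.cvtColor(d["image"],cv2.COLOR_RGB2BGR)[r[0]:r[1],r[2]:r[3]],f,interpolation=cv2.INTER_CUBIC)
cv2.imwrite("pics/c4.png",np.hstack([im(w,(130,310,222,422),(400,360)),im(s,(225,290,300,370),(400,360))]))
E
```

```text
tcp_pos: [0.5454, 0.302, 0.0507]
ft_force: [0.0, -0.3, -0.2]
tcp_pos: [0.5457, 0.3021, 0.0431]
ft_force: [-0.4, -0.4, 0.2]
```

View pics/c4.png

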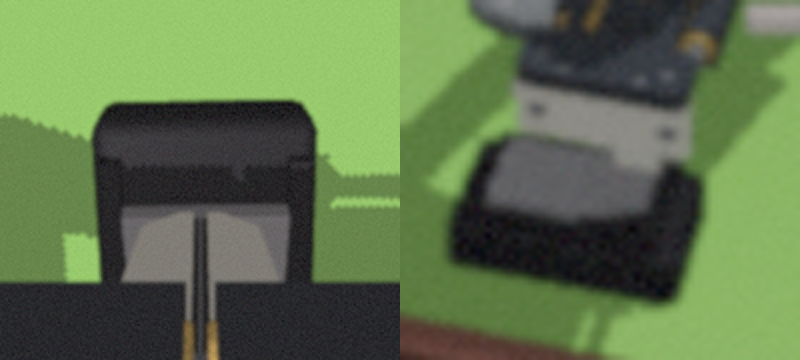

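The side view shows the tip almost on the rocker's raised half, at about (341,255) in full pixels, with no force yet. So the real tip is some 30 mm shorter than the nominal value. I'll continue in small steps.

```bash
python3 -m jog '[[[0,0,-0.03,0,0,0],[0,0,-0.03,0,0,0]]]' | egrep 'tcp|ft_'; python3 -m jog '[[[0,0,-0.03,0,0,0],[0,0,0,0,0,0]]]' | egrep 'tcp|ft_';  python3 -m jog '[[[0,0,-0.03,0,0,0],[0,0,0,0,0,0]]]' | egrep 'tcp|ft_'
```

```text
tcp_pos: [0.5464, 0.3027, 0.0382]
ft_force: [-2.6, 2.5, 4.4]
tcp_pos: [0.5461, 0.3025, 0.0347]
ft_force: [-0.2, 0.5, 1.4]
tcp_pos: [0.5462, 0.3023, 0.0317]
ft_force: [0.4, -0.2, 1.1]
```

```bash
python3 -m jog '[[[0,0,-0.02,0,0,0],[0,0,0,0,0,0]]]' | egrep 'tcp|ft_'; python3 -m jog '[[[0,0,-0.02,0,0,0],[0,0,0,0,0,0]]]' | egrep 'tcp|ft_';  python3 -m jog '[[[0,0,-0.01,0,0,0],[0,0,0,0,0,0]]]' | egrep 'tcp|ft_'
```

```text
tcp_pos: [0.5462, 0.3023, 0.0298]
ft_force: [0.4, 0.7, 0.9]
tcp_pos: [0.5462, 0.3023, 0.0278]
ft_force: [0.4, 0.4, 1.0]
tcp_pos: [0.5462, 0.3023, 0.0268]
ft_force: [0.3, 0.2, 0.4]
```

```bash
python3 -m jog '[[[0,0,-0.02,0,0,0],[0,0,0,0,0,0]]]' | egrep 'tcp|ft_'; python3 -m jog '[[[0,0,-0.02,0,0,0],[0,0,0,0,0,0]]]' | egrep 'tcp|ft_';  python3 -m jog '[[[0,0,-0.02,0,0,0],[0,0,0,0,0,0]]]' | egrep 'tcp|ft_'
```

```text
tcp_pos: [0.5464, 0.3024, 0.0265]
ft_force: [-5.8, -1.4, 11.6]
tcp_pos: [0.5465, 0.3025, 0.0262]
ft_force: [-12.6, -5.1, 25.1]
tcp_pos: [0.5466, 0.3026, 0.0258]
ft_force: [-18.6, -6.8, 37.2]
```

The force rose sharply at TCP z 0.0265, about 12 mm after first contact, so the rocker has hit its stop and is over. The tips sit 14.5 mm behind the TCP. Next I'll lift and cross to a look pose beside the white box.

```bash
python3 -m jog '[[[0,0,0.5,0,0,0],[0,0,0.5,0,0,0],[0,0,0.5,0,0,0],[-0.055,-0.47,0,0,0,0],[-0.055,-0.47,0,0,0,0]]]' >/dev/null;python3 -m jog '[[[-0.055,-0.47,0,0,0,0],[-0.055,-0.47,0,0,0,0],[-0.055,-0.47,0,0,0,0],[-0.055,-0.47,0,0,0,0],[-0.055,-0.47,0,0,0,0]]]'|egrep 'tcp|ft_'; python3 -m jog '[[[-0.055,-0.47,0,0,0,0],[-0.055,-0.47,0,0,0,0],[-0.055,-0.47,0,0,0,0],[-0.055,-0.47,0,0,0,0],[-0.055,-0.47,0,0,0,0]]]'|egrep 'tcp|ft_';  python3 -m jog '[[[-0.055,-0.47,0,0,0,0],[-0.055,-0.47,0,0,0,0],[0,0,0,0,0,0],[0,0,0,0,0,0],[0,0,0,0,0,0]]]'
python3 - <<'E'
from h import *
w=snap("wrist","pics/w5.png"); t=snap("side","pics/s5.png")
im=cv2.cvtColor(t["image"],cv2.COLOR_RGB2BGR)[225:290,295:370]; im=cv2.resize(im,(240,400),interpolation=cv2.INTER_CUBIC) if 0 else cv2.resize(im,(160,139),interpolation=cv2.INTER_CUBIC)
W=cv2.cvtColor(w["image"],cv2.COLOR_RGB2BGR); o=np.zeros((400,800,3),np.uint8); o[:,:640]=W; o[:139,640:]=im; cv2.imwrite("pics/c5.png",o)
E
```

```text
tcp_pos: [0.5071, -0.0286, 0.171]
ft_force: [0.8, -0.3, 0.2]
tcp_pos: [0.4795, -0.2637, 0.171]
ft_force: [1.2, 0.2, 0.4]
time_s: 7.15
tcp_pos: [0.4692, -0.3547, 0.1708]
orientation: [0.385, 0.923, 0.0, -0.0]
ft_force: [-0.6, 0.6, -0.7]
opening: 0.0005
grasp_force: 0.0
```

View pics/c5.png

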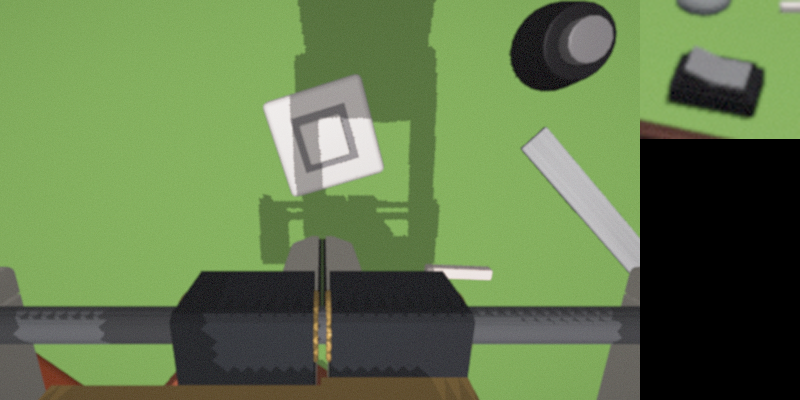

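The wrist view shows the white box with its key centre at about (325,138), and the stand's button centre at about (589,40). The side inset shows the rocker tipped over, left half raised.

Run:
```python
from h import *
d=load("pics/w5.npy"); p=np.array(d["s"]["tcp_pos"])
for n,u,v,z in [("key",325,138,.046),("box",325,136,.034),("btn",589,40,.052)]:
    q=pix(d,u,v,z); print(n,q.round(4),(q-p).round(4))
```

```text
key [ 0.4407 -0.3224  0.046 ] [-0.0286  0.0324 -0.1248]
box [ 0.4404 -0.3219  0.034 ] [-0.0289  0.0328 -0.1368]
btn [ 0.5335 -0.1222  0.052 ] [ 0.0642  0.2325 -0.1188]
```

```bash
python3 -m jog '[[[-0.285,0.325,0,0,0,0],[0,0,-0.45,0,0,0],[0,0,-0.45,0,0,0],[0,0,-0.36,0,0,0],[0,0,0,0,0,0]]]' | egrep 'tcp|ft_'; python3 -m jog '[[[0,0,-0.04,0,0,0],[0,0,-0.04,0,0,0],[0,0,-0.04,0,0,0],[0,0,0,0,0,0]]]' | egrep 'tcp|ft_';  python3 -m jog '[[[0,0,-0.03,0,0,0],[0,0,-0.03,0,0,0],[0,0,0,0,0,0]]]' | egrep 'tcp|ft_'
```

```text
tcp_pos: [0.4374, -0.3187, 0.0396]
ft_force: [-0.1, 0.6, 0.4]
tcp_pos: [0.4414, -0.3236, 0.034]
ft_force: [0.3, 1.0, -0.5]
tcp_pos: [0.4411, -0.3236, 0.0273]
ft_force: [0.6, -0.6, 1.5]
```

```bash
python3 -m jog '[[[0,0,-0.03,0,0,0],[0,0,0,0,0,0]]]' | egrep 'tcp|ft_'; python3 -m jog '[[[0,0,-0.03,0,0,0],[0,0,0,0,0,0]]]' | egrep 'tcp|ft_';  python3 -m jog '[[[0,0,-0.02,0,0,0],[0,0,0,0,0,0]]]' | egrep 'tcp|ft_'
```

```text
tcp_pos: [0.4408, -0.3232, 0.0239]
ft_force: [0.2, -0.5, 1.0]
tcp_pos: [0.4408, -0.3233, 0.0216]
ft_force: [-2.2, 0.6, 8.1]
tcp_pos: [0.441, -0.3234, 0.0215]
ft_force: [-8.8, 7.3, 25.9]
```

```bash
python3 -m jog '[[[0,0,0.5,0,0,0],[0,0,0.5,0,0,0],[0,0,0.5,0,0,0],[0.24,0.345,0,0,0,0],[0.24,0.345,0,0,0,0]]]' | egrep 'tcp|ft_';  python3 -m jog '[[[0.24,0.345,0,0,0,0],[0.24,0.345,0,0,0,0],[0.24,0.345,0,0,0,0],[0,0,0,0,0,0],[0,0,0,0,0,0]]]'
python3 - <<'E'
from h import *
w=snap("wrist","pics/w6.png")
E
```

```text
tcp_pos: [0.4898, -0.2548, 0.1712]
ft_force: [0.5, 0.9, -1.3]
time_s: 10.05
tcp_pos: [0.5604, -0.1497, 0.1681]
orientation: [0.384, 0.923, -0.0, -0.001]
ft_force: [0.9, -0.8, 0.3]
opening: 0.0004
grasp_force: 0.0
```

View pics/w6.png

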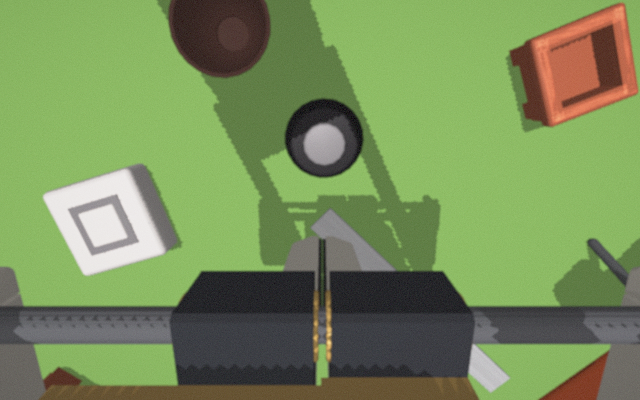

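The button centre is at (324,145), and the key looks nearly flush with its box. The pot and ruler are clear of the descent.

Run:
```python
from h import *
d=load("pics/w6.npy"); p=np.array(sense()["tcp_pos"]); q=pix(d,324,145,.052); print(q.round(4),p.round(4),(q-p).round(4))
```

```text
[ 0.5345 -0.1216  0.052 ] [ 0.5601 -0.1506  0.1682] [-0.0256  0.0291 -0.1162]
```

```bash
python3 -m jog '[[[-0.255,0.29,0,0,0,0],[0,0,-0.45,0,0,0],[0,0,-0.45,0,0,0],[0,0,-0.33,0,0,0],[0,0,0,0,0,0]]]' | egrep 'tcp|ft_'; python3 -m jog '[[[0,0,-0.04,0,0,0],[0,0,-0.04,0,0,0],[0,0,-0.03,0,0,0],[0,0,0,0,0,0]]]' | egrep 'tcp|ft_';  python3 -m jog '[[[0,0,-0.02,0,0,0],[0,0,0,0,0,0]]]' | egrep 'tcp|ft_'; python3 -m jog '[[[0,0,-0.02,0,0,0],[0,0,0,0,0,0]]]' | egrep 'tcp|ft_'
```

```text
tcp_pos: [0.5299, -0.1215, 0.0405]
ft_force: [-0.9, 0.2, 0.4]
tcp_pos: [0.5366, -0.1223, 0.0365]
ft_force: [1.5, -1.4, 1.4]
tcp_pos: [0.5363, -0.1221, 0.034]
ft_force: [2.3, -2.1, 3.1]
tcp_pos: [0.5362, -0.122, 0.0317]
ft_force: [3.3, -2.2, 5.0]
```

```bash
python3 -m jog '[[[0,0,-0.02,0,0,0],[0,0,0,0,0,0]]]' | egrep 'tcp|ft_'; python3 -m jog '[[[0,0,0,0,0,0],[0,0,0,0,0,0],[0,0,0,0,0,0]]]'
```

```text
tcp_pos: [0.5364, -0.1221, 0.0314]
ft_force: [-5.6, -1.1, 20.0]
time_s: 11.9
tcp_pos: [0.5364, -0.1221, 0.0314]
orientation: [0.385, 0.923, -0.0, 0.001]
ft_force: [-4.4, -1.0, 20.1]
opening: 0.0004
grasp_force: 9.7
```

The button is on its stop with a steady 20 N, so I'll hand the job in.

```bash
python3 -c "
from workcell import manip; print(manip.finish_job())"
```

```text
the job is handed in; nothing more can be done
None
```

I tipped the lamp rocker over, pushed the square key fully down, and handed the job in with the fingers holding the release button on its stop at about 20 N; no verdict came back.

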